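# Wedge the rocking cash drawer

### The job

The cash drawer on the desk rocks because its yellow-collared foot, under the yellow sticker, is too short. Push the orange door wedge along the desk, thin end first, under that foot until it is snug, then press down firmly on the sticker to make sure the drawer no longer rocks, and take the hand away. Nothing is to be picked up, the drawer must not be shoved out of place or jacked up off its other feet, and the mouse, pen cup and model motorcycle stay where they are.

Things in the scene. Friction and masses are not known exactly. Their poses are not given: they have to be found in the camera images.
- drawer: grey steel cash drawer, 240 (x) x 300 (y) mm, about 3.4 kg, loose; case 26 to 84 mm above the desk on three 26 mm feet, 22 mm across, at (98,128), (98,-128), (-98,-128) mm; short foot at (-98,128). Origin: centre of its footprint on the desk; dark front faces -x, z up. Stands level; 2 to 6 N on the short corner rocks it till that foot meets the desk. Over 10 N on the snug wedge starts to shift it
- foot_tip (a point): lowest point of the short foot (black dome, 9 mm radius, yellow collar 24 mm across), 6.5 to 13 mm above the desk while the drawer is level (differs each time, stiff), 22 mm in from the drawer's left side and front. Axes as the drawer's
- press_spot (a point): centre of the yellow sticker, 28 mm across, on the drawer's top face straight above the short foot, 84 mm above the desk. A firm press is 8 to 15 N (well over what rocks the unwedged drawer). Axes as the drawer's
- wedge: loose orange plastic door wedge, 150 x 50 mm, 0.15 kg, flat underside, straight slope from 25 mm tall (upright flat face at x = -75 mm) to 3 mm at the thin end (x = 75). Origin: centre of its underside, z up. Starts left (+y) of the drawer, thin end roughly towards the short foot. Slides with under 2 N; does not slip back under load
- wedge_face (a point): middle of the wedge's sloping top face, 14 mm above the wedge's underside; its x runs down the slope to the thin end, y across, z square to the slope (8.3 degrees from the wedge's z)
- mouse: white computer mouse, 100 x 58 x 31 mm, on the blue pad to the right of the drawer; leave alone. Origin: centre of the underside
- pen_cup: black cup, 76 mm across, 95 mm tall, with pens up to 140 mm, before the drawer's front, to the right; leave alone. Origin: centre of the underside
- bike: red model motorcycle, 166 mm long (its x), 64 mm over the handlebar, 95 mm tall, beyond the wedge; leave alone. Origin: on the desk under its middle
There are look-alikes about, which are no part of the job. There is more than one size of the wedge; the job needs the largest.

How it is judged:
By the outcome, as a careful person would: the job done as asked, in the order asked, and still so for the second after the job is handed in, with the robot touching nothing.
It also fails if it takes over 45 s, if anything falls off the work surface, if the arm or the gripper's body presses on something with over 40 N, if the wrist force passes 120 N, or if a joint passes its speed limit or range.

### The arm

A 7-joint arm with a two-finger parallel gripper is mounted at the origin on the work surface. World frame = base frame: x ahead of the robot, y to its left, z up, the work surface at z = 0. Lengths are in mm, angles in rad, forces in N, time in s.
With the tool pointing down it reaches from about 400 to 875 mm from the base axis. Payload 4.4 kg.
Tool frame: the origin (TCP) lies midway between the tips of the shut fingers; the grasp point (between the pads) lies ctrl.tcp_to_grasp behind it (ctrl.tcp_to_grasp is the distance from the TCP to the grasp point, in mm); z points along the fingers, y is the line along which they close (so a half turn about z gives the same grasp; the last joint's range is limited). The gripper opens to 85 mm and grips with 20 to 120 N. Pads are 22 mm wide; open, the fingers measure 114 mm over their backs; the gripper's body (76 mm by 85 mm) begins 54 mm behind the grasp point. The pads swing forward as they close: fully open they stand 13 mm farther back than shut.
Start: joints at [-1.197, 0.628, 0.038, 1.517, -0.027, 0.996, -0.02], TCP at [276.722, 588.169, 231.313] pointing down, gripper open.
Joint ranges: [-3.06, 3.06], [-0.37, 2.12], [-1.25, 1.32], [0.18, 2.47], [-1.1, 4.24], [0.23, 1.98], [-2.94, 2.94]. Speed limits (rad/s): [2.57, 2.57, 3.14, 3.14, 3.14, 3.14, 3.14].

### API

Orientations are given as [roll, pitch, yaw] about the fixed x, y, z axes, in that order (R = Rz(yaw) Ry(pitch) Rx(roll)).
In Python, from cell import ctrl, get_image, get_calibration, workorder, boxes_of, place_of gives the robot as it stands.
- The arm moves only by the tool play_rows, never from a script. Its argument "series" is a list that holds one entry, the list of rows, each a list of 7 numbers: the shift along the world's x, y, z in cm, then the turn, a rotation vector about the world's x, y, z in degrees, then the closure, from 0 (fully open) to 1 (shut). A call has 1 to 20 rows; each row shifts and turns the commanded pose from where the row before left it; what a row does not reach is not made up. A row lasts 1/8 s, in which the tool goes at most 62.5 mm and 10.7 degrees, less where a joint would pass 70% of its speed; a pose out of reach is approached as far as the arm can. A call with a gripper value outside its range is refused whole. The fingers move at their own pace and stop on an object; the grip force is fixed at half the most. Time passes only in rows, so rows that do not move let the fingers close. It gives the time, the measured TCP pose, the force, the opening and the grip force at its end, in the units of the state.
- ctrl.read_state(): the state, without advancing time (a new reading comes with each control period).
- get_image(name): name is "scene" or "top" or "wrist"; returns (picture, depth): 420x560x3 uint8, red, green, blue; 420x560 float32, mm along the optical axis (not along the pixel's ray), 0 where there is no reading.
- get_calibration(name): a dict with "K" (3x3 intrinsics, pixels), "R" (3x3) and "t" (3): a world point X has camera coordinates R X + t; the wrist camera has in their place "mount" (4x4, takes a point from camera to tool coordinates, whose origin is the TCP and whose axes are the flange's). Camera axes: x right, y down, z forward; pixel columns grow to the right and rows downward; lengths in mm; the calibration is good to about 2 mm. A picture is of the moment at which its call begins: read the wrist's pose just before it. get_calibration takes no time and is no camera call.
- workorder.finish_job(): hands the job in; it is judged then, once.
Trained networks look in the newest picture that a camera, given by its name, has taken for a name from the list of things; names that differ only in an ending like _2 or _b are one class to them, and where a whole thing is asked for, a point or a joint stands for the part that bears it (a point fixed in the world has none). Each returns a list of dicts, best first, with "p" (0 to 1); they miss things now and then, are a little off and sometimes report something else, mostly with a low value. They report only what shows in the picture. A call takes as long as a camera call. They do not tell look-alikes from the thing itself.
- boxes_of(target, camera): "pixel" ([column, row] in pixels, amid what is visible of it).
- place_of(target, camera): "pixel" ([column, row] in pixels: a listed point, or the origin of a listed thing).
The state is a dict: "clock": time; "qpos": joint angles; "qd": joint speeds; "tau": joint torques, N m; "eef_pos": TCP position; "tool_rot": TCP orientation; "force": force on the tool from outside, world axes, zero at the start; "torque": the same for the moment, N m; "width": finger opening in mm; "gripper_force": force on a finger pad.
Only numpy, scipy, OpenCV 4.12 (cv2) and the standard library are available. Lean on these libraries where they do the work, as an engineer would, in place of code of your own. Each camera call takes 0.05 s, during which the arm holds its last target. There are 200 camera calls.

## Working session

There is one attempt and no reset: what is moved stays moved. The work goes in short steps, Python scripts to look and compute and a tool call to move; the robot and the scene stay as the last step left them, time stands still between calls to the robot, and variables do not carry over. Pictures are saved under pics/ and viewed, at most 10 in all, crops included, and the job is handed in when it is done.

Besides the shell and the picture viewer there is one more tool, called after "Call:" as name(argument=value, ...), one argument or row to a line, values as JSON. play_rows: Moves the arm, as the interface text tells. Its arguments: {"type":"object","properties":{"series":{"type":"array"}},"required":["series"]}

```bash
mkdir -p pics; cat > h.py <<'E'
import numpy as np, cv2
from cell import ctrl, get_image, get_calibration, workorder, boxes_of, place_of
def cam(name,st=None):
    c=get_calibration(name); K=np.array(c["K"])
    if name=="wrist":
        from scipy.spatial.transform import Rotation as Ro
        st=st or ctrl.read_state(); T=np.eye(4); T[:3,:3]=Ro.from_euler('xyz',st["tool_rot"]).as_matrix(); T[:3,3]=st["eef_pos"]
        W=T@np.array(c["mount"]); return K,W[:3,:3],W[:3,3]
    R=np.array(c["R"]);t=np.array(c["t"]).ravel(); return K,R.T,-R.T@t
def ray(px,C,z):
    K,R,o=C; d=R@np.linalg.solve(K,[px[0],px[1],1]); return o+d*(z-o[2])/d[2]
def dep(px,D,C):
    K,R,o=C; return o+R@(np.linalg.solve(K,[px[0],px[1],1])*D[int(round(px[1])),int(round(px[0]))])
def save(n,im,s=1): cv2.imwrite(f"pics/{n}.png",cv2.resize(im[:,:,::-1],None,fx=s,fy=s))
E
python3 - <<'E'
from h import *
s=ctrl.read_state(); print(s["tool_rot"],s["force"],s["width"],ctrl.tcp_to_grasp)
ims=[]
for n in ["scene","top"]:
    im,D=get_image(n); C=cam(n); ims.append(im); save(n,im,1.4)
    for k,z in [("wedge",0),("wedge_face",14),("press_spot",84),("drawer",0),("foot_tip",10),("bike",0),("pen_cup",0),("mouse",0)]:
        for r in place_of(k,n)[:4]:
            if r["p"]>.2: print(n,k,round(r["p"],2),np.round(r["pixel"]),np.round(ray(r["pixel"],C,z)))
E
```

```text
[-3.13968149e+00  1.26230152e-05  2.70174777e+00] [ 0.74382686 -0.48581226  0.86063474] 85.57600759011126 18.700000000000003
scene wedge 0.9 [325. 169.] [397. 124.   0.]
scene wedge 0.88 [348. 199.] [551.  87.   0.]
scene wedge 0.81 [405. 207.] [657. 188.   0.]
scene wedge_face 0.96 [408. 204.] [664. 187.  14.]
scene wedge_face 0.92 [347. 188.] [526. 104.  14.]
scene wedge_face 0.66 [325. 168.] [412. 112.  14.]
scene press_spot 0.98 [302. 180.] [522. -37.  84.]
scene drawer 0.83 [271. 243.] [ 601. -170.    0.]
scene bike 0.81 [437. 237.] [785. 165.   0.]
scene pen_cup 0.63 [190. 200.] [ 337. -263.    0.]
scene mouse 0.75 [125. 280.] [ 545. -487.    0.]
top wedge 0.78 [181. 236.] [524. 101.   0.]
top wedge 0.69 [170. 289.] [392. 125.   0.]
top wedge 0.65 [146. 193.] [637. 193.   0.]
top wedge_face 0.77 [182. 236.] [522.  95.  14.]
top wedge_face 0.74 [167. 289.] [393. 129.  14.]
top wedge_face 0.56 [146. 187.] [650. 190.  14.]
top press_spot 0.72 [228. 239.] [508. -32.  84.]
top drawer 0.79 [287. 206.] [ 599. -171.    0.]
top bike 0.65 [159. 136.] [789. 167.   0.]
top pen_cup 0.67 [410. 223.] [ 551. -483.    0.]
top pen_cup 0.58 [327. 308.] [ 341. -265.    0.]
top mouse 0.67 [412. 224.] [ 548. -486.    0.]
```

View pics/top.png

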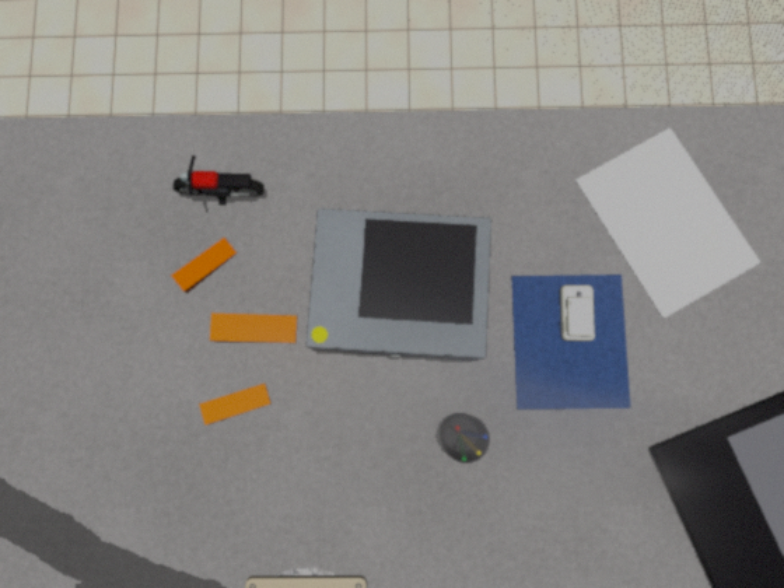

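View pics/scene.png

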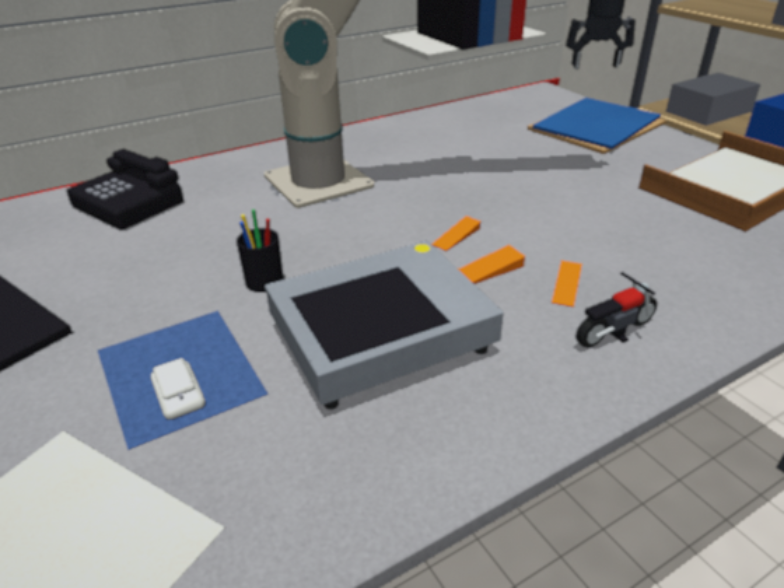

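```bash
python3 - <<'E'
from h import *
im,D=get_image("top"); C=cam("top")
hsv=cv2.cvtColor(im,cv2.COLOR_RGB2HSV)
m=cv2.inRange(hsv,(5,150,100),(22,255,255))
n,l,s,c=cv2.connectedComponentsWithStats(m)
for i in range(1,n):
    if s[i,4]<150: continue
    r=cv2.minAreaRect(np.argwhere(l==i)[:,::-1].astype(np.float32)); b=cv2.boxPoints(r)
    print(c[i].round(),s[i,4],[np.round(ray(p,C,10)[:2]) for p in b],'ends z', [np.round(dep(p*.8+c[i]*.2,D,C)[2]) for p in b])
# drawer top plane
m=cv2.inRange(hsv,(25,150,100),(35,255,255)); p=np.argwhere(m)[:,::-1].mean(0); print("sticker",p,ray(p,C,84).round(1))
save("crop",im[150:320,100:270],3.5)
ys,xs=np.mgrid[120:290,200:370]; pts=[(x,y) for y,x in zip(ys.ravel(),xs.ravel()) if D[y,x]>0 and 70<dep((x,y),D,C)[2]<98]
r=cv2.minAreaRect(np.float32(pts)); print([ray(q,C,84).round()[:2] for q in cv2.boxPoints(r)])
E
```

```text
[145. 189.] 676 [array([627., 252.]), array([698., 158.]), array([666., 134.]), array([596., 228.])] ends z [np.float64(18.0), np.float64(4.0), np.float64(7.0), np.float64(17.0)]
[180. 234.] 1166 [array([555., 178.]), array([553.,  23.]), array([505.,  22.]), array([506., 176.])] ends z [np.float64(24.0), np.float64(2.0), np.float64(6.0), np.float64(21.0)]
[167. 288.] 727 [array([393., 193.]), array([430.,  78.]), array([395.,  66.]), array([359., 180.])] ends z [np.float64(16.0), np.float64(5.0), np.float64(6.0), np.float64(15.0)]
sticker [230.31460674 240.4494382 ] [505.  -36.7  84. ]
[array([483.,  -9.]), array([728., -20.]), array([ 705., -328.]), array([ 463., -306.])]
```

View pics/crop.png

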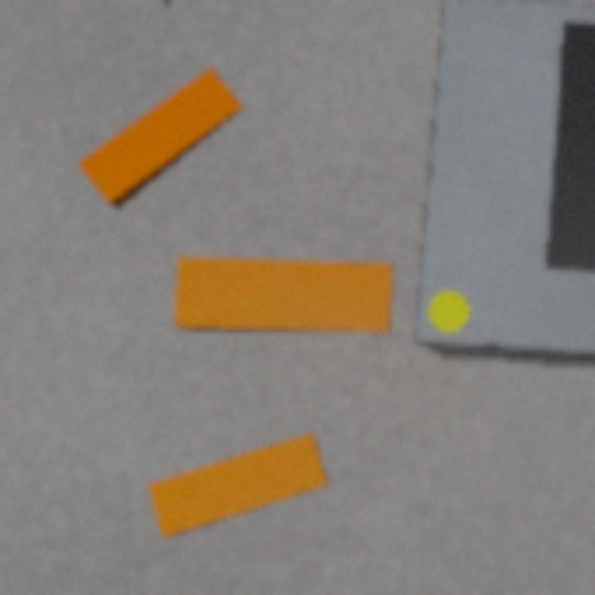

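Call:
play_rows(
  series=[
    [[2.4, -3.6, 0, 0, 0, -6.7, 0.7], [2.4, -3.6, 0, 0, 0, -6.7, 0.7], [2.4, -3.6, 0, 0, 0, -6.7, 0.7], [2.4, -3.6, 0, 0, 0, -6.7, 0.7], [2.4, -3.6, 0, 0, 0, -6.7, 0.7], [2.4, -3.6, 0, 0, 0, -6.7, 0.7], [2.4, -3.6, 0, 0, 0, -6.7, 0.7], [2.4, -3.6, 0, 0, 0, -6.7, 0.7], [2.4, -3.6, 0, 0, 0, -6.7, 0.7], [2.4, -3.6, 0, 0, 0, -6.7, 0.7], [0, 0, 0, 0, 0, 0, 0.7]],
  ],
)

```text
clock: 2.33
eef_pos: [519.1, 223.9, 231.7]
tool_rot: [3.139, 0.002, 1.525]
force: [0.5, 0.2, -0.4]
width: 25.5
gripper_force: 0.0
```

```bash
cat > w.py <<'E'
from h import *
import sys
s=ctrl.read_state(); print(s["clock"],s["eef_pos"].round(1) if hasattr(s["eef_pos"],'round') else s["eef_pos"],s["tool_rot"],s["width"],np.round(s["force"],1))
im,D=get_image("wrist"); C=cam("wrist",s); print("cam",C[2].round(),C[1][:,2].round(2))
hsv=cv2.cvtColor(im,cv2.COLOR_RGB2HSV)
m=cv2.inRange(hsv,(5,150,80),(22,255,255)); n,l,t,c=cv2.connectedComponentsWithStats(m)
for i in range(1,n):
    if t[i,4]<300: continue
    b=cv2.boxPoints(cv2.minAreaRect(np.argwhere(l==i)[:,::-1].astype(np.float32)))
    print("wedge",b.round().tolist(),t[i,4],[dep(np.clip(p*.93+c[i]*.07,0,[559,419]),D,C).round().tolist() for p in b])
m=cv2.inRange(hsv,(25,150,80),(35,255,255)); n,l,t,c=cv2.connectedComponentsWithStats(m)
for i in range(1,n):
    if t[i,4]>60: print("yellow",c[i].round(),t[i],ray(c[i],C,84).round(1))
for k,z in [("wedge_face",14),("press_spot",84),("foot_tip",10)]:
    for r in place_of(k,"wrist")[:2]: print(k,round(r["p"],2),np.round(r["pixel"]),ray(r["pixel"],C,z).round(1))
save(sys.argv[1],im,1.4)
E
python3 w.py w1
```

```text
2.325 [519.1 223.9 231.7] [3.13932327e+00 1.98253409e-03 1.52509853e+00] 25.536212862645392 [ 0.5  0.2 -0.4]
cam [524. 305. 374.] [-0.01 -0.32 -0.95]
wedge [[357.0, 163.0], [389.0, 136.0], [453.0, 213.0], [421.0, 240.0]] 3907 [[599.0, 224.0, 18.0], [627.0, 247.0, 17.0], [700.0, 164.0, -1.0], [669.0, 139.0, 3.0]]
wedge [[125.0, 220.0], [156.0, 201.0], [210.0, 291.0], [179.0, 309.0]] 3379 [[362.0, 175.0, 18.0], [389.0, 187.0, 3.0], [430.0, 83.0, -0.0], [394.0, 61.0, -0.0]]
wedge [[269.0, 218.0], [317.0, 218.0], [317.0, 330.0], [269.0, 330.0]] 4720 [[509.0, 170.0, 24.0], [554.0, 168.0, 23.0], [533.0, 221.0, 261.0], [501.0, 29.0, 1.0]]
wedge_face 0.97 [294. 280.] [530.5  97.1  14. ]
wedge_face 0.83 [408. 194.] [649.7 190.1  14. ]
```

View pics/w1.png

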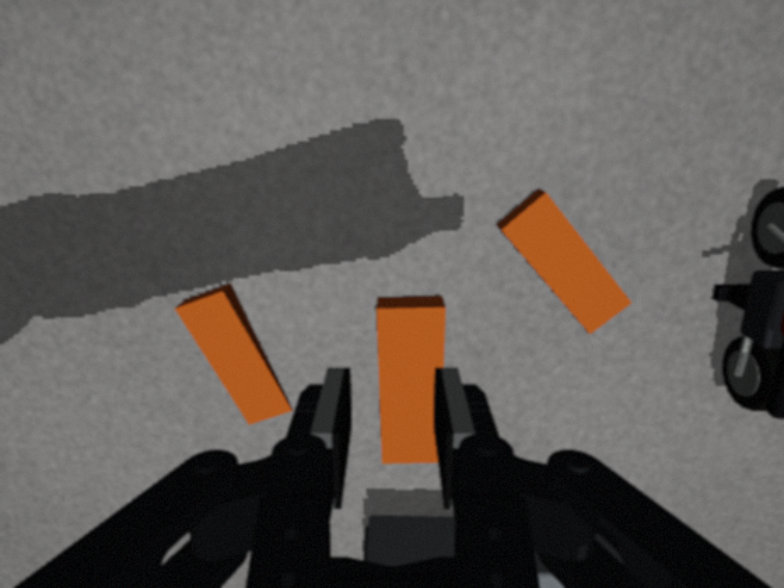

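Call:
play_rows(
  series=[
    [[0, -3.4, 0, 0, 0, 0, 0.7], [0, -3.4, 0, 0, 0, 0, 0.7], [0, -3.4, 0, 0, 0, 0, 0.7], [0, -3.4, 0, 0, 0, 0, 0.7], [0, -3.4, 0, 0, 0, 0, 0.7], [0, 0, 0, 0, 0, 0, 0.7]],
  ],
)

```text
clock: 3.28
eef_pos: [516.5, 56.4, 231.6]
tool_rot: [3.141, 0.001, 1.53]
force: [-0.2, 0.8, 0.8]
width: 25.9
gripper_force: 0.0
```

```bash
python3 w.py w2
```

```text
3.275 [516.5  56.4 231.6] [3.14132041e+00 6.56082233e-04 1.52985323e+00] 25.877559015978555 [-0.2  0.8  0.8]
cam [521. 137. 373.] [-0.01 -0.32 -0.95]
wedge [[388.0, 0.0], [429.0, -26.0], [478.0, 51.0], [437.0, 77.0]] 3522 [[619.0, 198.0, 14.0], [654.0, 199.0, 9.0], [704.0, 158.0, -1.0], [669.0, 138.0, 3.0]]
wedge [[95.0, 42.0], [134.0, 23.0], [194.0, 147.0], [155.0, 166.0]] 5497 [[362.0, 174.0, 18.0], [396.0, 187.0, 18.0], [429.0, 83.0, 2.0], [389.0, 66.0, -1.0]]
wedge [[263.0, 196.0], [263.0, 39.0], [319.0, 39.0], [319.0, 196.0]] 8197 [[501.0, 29.0, -1.0], [509.0, 168.0, 23.0], [554.0, 166.0, 23.0], [556.0, 27.0, -1.0]]
yellow [276. 282.] [261 269  30  27 631] [510.6 -31.2  84. ]
wedge_face 0.88 [292. 122.] [530.5  99.8  14. ]
wedge_face 0.81 [146.  96.] [396.1 129.3  14. ]
press_spot 0.49 [290. 124.] [527.1 106.2  84. ]
```

View pics/w2.png

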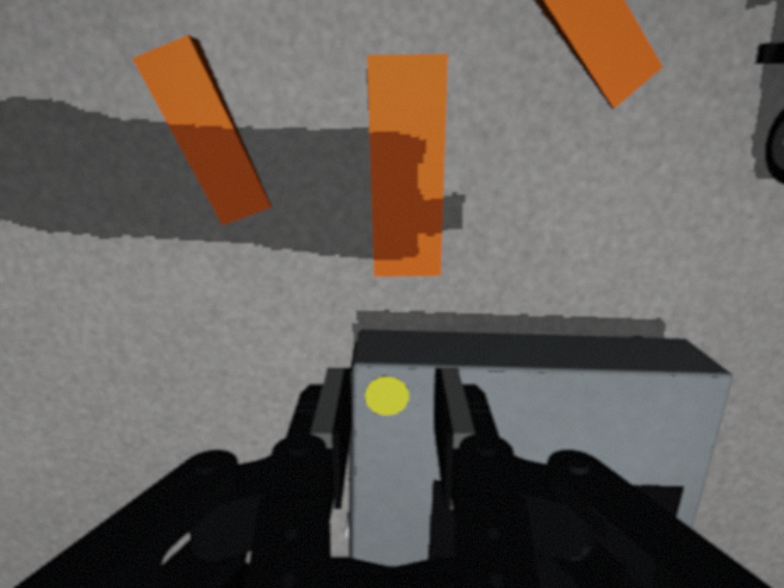

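Call:
play_rows(
  series=[
    [[0.4, 4.0, 0, 0, 0, -1, 0.8], [0.5, 4.0, 0, 0, 0, -1, 0.8], [0.5, 4.0, 0, 0, 0, -1, 0.8], [0.5, 4.2, -4, 0, 0, -0.4, 0.8], [0, 0, -4.5, 0, 0, 0, 0.8], [0, 0, -4.5, 0, 0, 0, 0.8], [0, 0, -4.5, 0, 0, 0, 0.8], [0, 0, -3, 0, 0, 0, 0.8], [0, 0, -1, 0, 0, 0, 0.8], [0, 0, 0, 0, 0, 0, 0.8]],
  ],
)

```text
clock: 4.72
eef_pos: [535.5, 221.0, 16.2]
tool_rot: [-3.141, -0.0, 1.474]
force: [0.1, 0.4, 0.5]
width: 17.0
gripper_force: 0.0
```

Call:
play_rows(
  series=[
    [[0, 0, -0.8, 0, 0, 0, 0.8], [-0.1, -1.0, 0, 0, 0, 0, 0.8], [-0.1, -1.0, 0, 0, 0, 0, 0.8], [-0.1, -1.0, 0, 0, 0, 0, 0.8], [-0.1, -1.0, 0, 0, 0, 0, 0.8], [-0.1, -1.0, 0, 0, 0, 0, 0.8], [-0.1, -1.0, 0, 0, 0, 0, 0.8], [0, 0, 0, 0, 0, 0, 0.8]],
  ],
)

```text
clock: 5.72
eef_pos: [529.6, 158.6, 8.3]
tool_rot: [-3.141, 0.001, 1.471]
force: [0.4, -0.2, 0.3]
width: 17.0
gripper_force: 0.0
```

```bash
cat > t.py <<'E'
from h import *
import sys
s=ctrl.read_state(); print(s["clock"],np.round(s["force"],1))
im,D=get_image("top"); C=cam("top"); hsv=cv2.cvtColor(im,cv2.COLOR_RGB2HSV)
m=cv2.inRange(hsv,(5,150,100),(22,255,255)); n,l,t,c=cv2.connectedComponentsWithStats(m)
for i in range(1,n):
    if t[i,4]<150: continue
    b=cv2.boxPoints(cv2.minAreaRect(np.argwhere(l==i)[:,::-1].astype(np.float32)))
    print(c[i].round(),t[i,4],[ray(p,C,10).round()[:2].tolist() for p in b])
m=cv2.inRange(hsv,(25,150,100),(35,255,255)); p=np.argwhere(m)[:,::-1].mean(0); print("sticker",p.round(1),ray(p,C,84).round(1))
for n in ("scene","top"):
    im,D=get_image(n); C=cam(n)
    for r in place_of("wedge_face",n)[:3]: print(n,round(r["p"],2),ray(r["pixel"],C,14).round(1))
    if n==(sys.argv[2] if len(sys.argv)>2 else "top"): a=im
if len(sys.argv)>1: save(sys.argv[1],a[120:270,260:460] if sys.argv[2]=="scene" else a[150:320,100:270],3.5)
E
python3 t.py t1 top
```

```text
5.725 [ 0.4 -0.2  0.3]
[145. 189.] 681 [[626.0, 254.0], [697.0, 157.0], [665.0, 133.0], [594.0, 230.0]]
[189. 236.] 1107 [[504.0, 152.0], [554.0, 150.0], [540.0, 3.0], [491.0, 6.0]]
[167. 288.] 740 [[394.0, 194.0], [431.0, 79.0], [394.0, 66.0], [358.0, 180.0]]
sticker [229.1 239.5] [507.2 -33.8  84. ]
scene 0.92 [654.5 198.   14. ]
scene 0.82 [519.4  79.2  14. ]
scene 0.64 [407.7 121.7  14. ]
top 0.89 [655.3 186.8  14. ]
top 0.87 [520.5  70.   14. ]
top 0.6 [395.7 131.7  14. ]
```

View pics/t1.png

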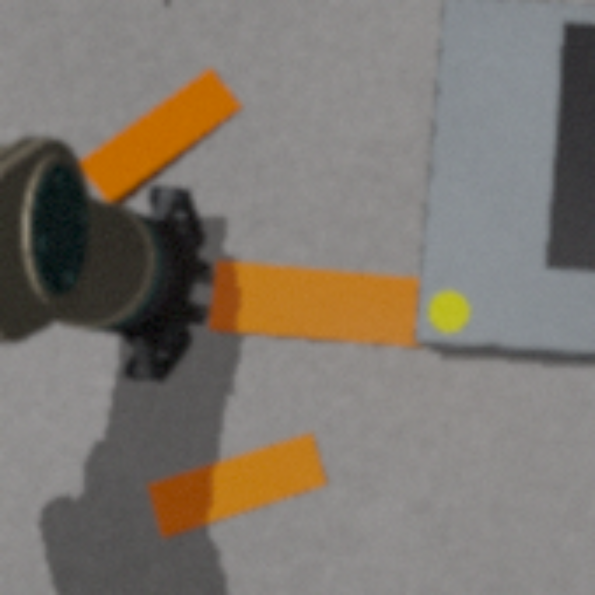

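Call:
play_rows(
  series=[
    [[-0.1, -1.0, 0, 0, 0, 0, 0.8], [-0.1, -1.0, 0, 0, 0, 0, 0.8], [-0.1, -1.0, 0, 0, 0, 0, 0.8], [-0.1, -1.0, 0, 0, 0, 0, 0.8], [-0.05, -0.5, 0, 0, 0, 0, 0.8], [-0.05, -0.5, 0, 0, 0, 0, 0.8], [0, 0, 0, 0, 0, 0, 0.8]],
  ],
)

```text
clock: 6.85
eef_pos: [524.7, 109.6, 8.4]
tool_rot: [3.142, 0.0, 1.472]
force: [-0.9, 0.3, 0.6]
width: 17.1
gripper_force: 0.0
```

Call:
play_rows(
  series=[
    [[-0.05, -0.5, 0, 0, 0, 0, 0.8], [-0.05, -0.5, 0, 0, 0, 0, 0.8]],
  ],
)

```text
clock: 7.1
eef_pos: [523.7, 100.2, 8.3]
tool_rot: [3.141, -0.0, 1.474]
force: [0.1, 0.3, -0.3]
width: 17.0
gripper_force: 0.5
```

Call:
play_rows(
  series=[
    [[-0.03, -0.3, 0, 0, 0, 0, 0.8]],
  ],
)

```text
clock: 7.22
eef_pos: [523.4, 96.8, 8.3]
tool_rot: [3.142, 0.0, 1.473]
force: [-0.4, 0.8, 0.1]
width: 16.6
gripper_force: 0.5
```

```bash
python3 t.py t2 scene
```

```text
7.225 [-0.4  0.8  0.1]
[150. 185.] 487 [[635.0, 242.0], [697.0, 157.0], [665.0, 134.0], [604.0, 219.0]]
[201. 238.] 650 [[499.0, 91.0], [547.0, 88.0], [538.0, 1.0], [490.0, 4.0]]
[167. 288.] 754 [[394.0, 194.0], [431.0, 79.0], [394.0, 66.0], [358.0, 180.0]]
sticker [229.  239.5] [507.2 -33.7  84. ]
scene 0.79 [395.2 123.2  14. ]
scene 0.61 [517.7   7.6  14. ]
top 0.91 [395.6 127.3  14. ]
top 0.83 [510.7   5.8  14. ]
top 0.7 [642.8 192.5  14. ]
```

View pics/t2.png

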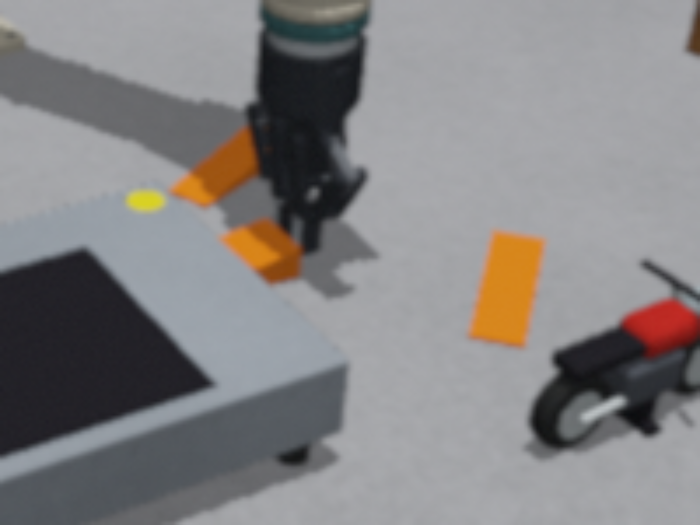

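Call:
play_rows(
  series=[
    [[-0.02, -0.2, 0, 0, 0, 0, 0.8], [-0.02, -0.2, 0, 0, 0, 0, 0.8]],
  ],
)

```text
clock: 7.72
eef_pos: [523.0, 93.4, 8.3]
tool_rot: [-3.142, -0.0, 1.473]
force: [0.1, 0.9, -1.0]
width: 17.0
gripper_force: 0.4
```

Call:
play_rows(
  series=[
    [[-0.02, -0.2, 0, 0, 0, 0, 0.8], [-0.02, -0.2, 0, 0, 0, 0, 0.8]],
  ],
)

```text
clock: 7.98
eef_pos: [522.6, 89.0, 8.3]
tool_rot: [-3.142, -0.0, 1.473]
force: [-0.2, 1.1, -0.5]
width: 17.2
gripper_force: 0.4
```

Call:
play_rows(
  series=[
    [[-0.02, -0.2, 0, 0, 0, 0, 0.8], [-0.02, -0.2, 0, 0, 0, 0, 0.8]],
  ],
)

```text
clock: 8.22
eef_pos: [522.2, 85.0, 8.3]
tool_rot: [3.142, -0.0, 1.473]
force: [0.0, 0.8, 0.2]
width: 16.9
gripper_force: 0.3
```

Call:
play_rows(
  series=[
    [[-0.02, -0.2, 0, 0, 0, 0, 0.8], [-0.02, -0.2, 0, 0, 0, 0, 0.8]],
  ],
)

```text
clock: 8.48
eef_pos: [521.8, 81.0, 8.3]
tool_rot: [-3.142, -0.0, 1.473]
force: [0.2, -0.0, -0.7]
width: 17.1
gripper_force: 0.3
```

Call:
play_rows(
  series=[
    [[-0.02, -0.2, 0, 0, 0, 0, 0.8], [-0.02, -0.2, 0, 0, 0, 0, 0.8]],
  ],
)

```text
clock: 8.72
eef_pos: [521.5, 78.0, 8.3]
tool_rot: [3.142, -0.001, 1.474]
force: [-0.1, 4.3, -0.9]
width: 17.1
gripper_force: 2.4
```

Call:
play_rows(
  series=[
    [[0, 0, 0, 0, 0, 0, 0.8]],
  ],
)

```text
clock: 8.85
eef_pos: [521.5, 77.9, 8.3]
tool_rot: [-3.142, -0.001, 1.474]
force: [-0.1, 4.0, -0.7]
width: 16.9
gripper_force: 1.6
```

Call:
play_rows(
  series=[
    [[0, -0.05, 0, 0, 0, 0, 0.8], [0, 0, 0, 0, 0, 0, 0.8]],
  ],
)

```text
clock: 9.1
eef_pos: [521.5, 77.8, 8.3]
tool_rot: [-3.142, -0.001, 1.474]
force: [-0.4, 5.3, -0.8]
width: 17.0
gripper_force: 2.5
```

Call:
play_rows(
  series=[
    [[0.1, 1.0, 0, 0, 0, 0, 0.8], [0.4, 4, 0, 0, 0, 0, 0.8], [0, 0, 4.5, 0, 0, 0, 1], [0, 0, 6, 0, 0, 0, 1], [0, 0, 6, 0, 0, 0, 1], [-0.4, -3.6, 3, 0, 0, 0, 1], [-0.4, -3.6, 2, 0, 0, 0, 1], [0, 0, 0, 0, 0, 0, 1], [0, 0, 0, 0, 0, 0, 1]],
  ],
)

```text
clock: 10.22
eef_pos: [518.1, 55.0, 223.1]
tool_rot: [-3.141, -0.0, 1.473]
force: [0.8, 0.6, -0.4]
width: 0.3
gripper_force: 0.0
```

```bash
python3 w.py w3; python3 t.py
```

```text
10.225 [518.1  55.  223.1] [-3.14109288e+00 -2.12720445e-04  1.47283377e+00] 0.325358317210286 [ 0.8  0.6 -0.4]
cam [528. 135. 365.] [-0.03 -0.32 -0.95]
wedge [[386.0, 0.0], [427.0, -29.0], [475.0, 36.0], [435.0, 66.0]] 3046 [[626.0, 190.0, 13.0], [659.0, 189.0, 9.0], [703.0, 158.0, -1.0], [669.0, 138.0, 3.0]]
wedge [[83.0, 51.0], [121.0, 30.0], [190.0, 152.0], [152.0, 173.0]] 5665 [[362.0, 174.0, 18.0], [396.0, 187.0, 18.0], [429.0, 83.0, 2.0], [390.0, 66.0, -0.0]]
wedge [[255.0, 161.0], [307.0, 161.0], [307.0, 239.0], [255.0, 239.0]] 3880 [[499.0, 66.0, 25.0], [544.0, 61.0, 23.0], [539.0, -23.0, -0.0], [489.0, -13.0, 11.0]]
wedge_face 0.86 [138. 103.] [395.6 129.4  14. ]
wedge_face 0.79 [281. 232.] [514.3  -9.8  14. ]
10.425 [-0.2  0.3 -0.7]
[154. 182.] 359 [[656.0, 212.0], [698.0, 158.0], [667.0, 134.0], [625.0, 189.0]]
[205. 238.] 496 [[497.0, 71.0], [545.0, 67.0], [538.0, 1.0], [490.0, 4.0]]
[168. 288.] 748 [[393.0, 193.0], [430.0, 78.0], [395.0, 65.0], [358.0, 180.0]]
sticker [229.  239.5] [507.2 -33.7  84. ]
scene 0.82 [653.8 191.9  14. ]
scene 0.73 [410.7 121.2  14. ]
top 0.92 [652.8 194.9  14. ]
top 0.8 [511.7 -16.1  14. ]
top 0.61 [391.3 135.6  14. ]
```

View pics/w3.png

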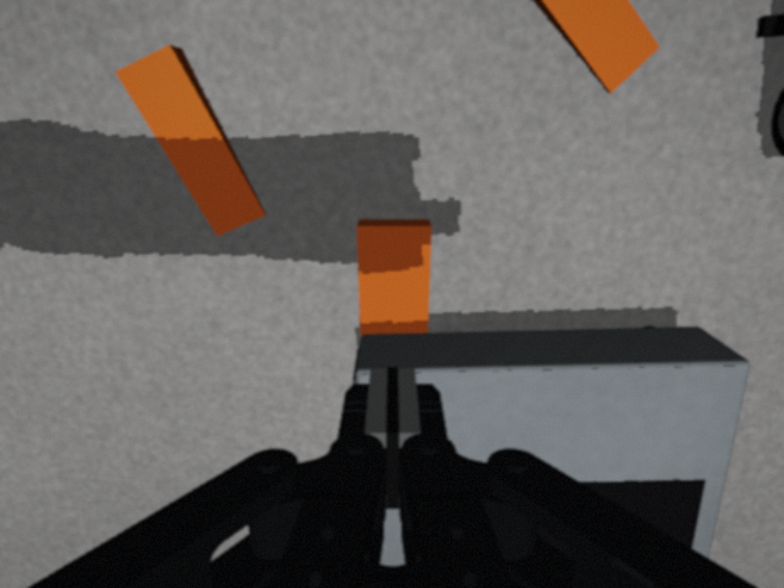

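Call:
play_rows(
  series=[
    [[-0.3, -2.9, 0, 0, 0, 0, 1], [-0.3, -2.9, 0, 0, 0, 0, 1], [-0.3, -2.9, -2, 0, 0, 0, 1], [0, 0, -4, 0, 0, 0, 1], [0, 0, -4, 0, 0, 0, 1], [0, 0, -2.3, 0, 0, 0, 1], [0, 0, 0, 0, 0, 0, 1], [0, 0, 0, 0, 0, 0, 1]],
  ],
)

```text
clock: 11.68
eef_pos: [510.1, -32.5, 101.1]
tool_rot: [3.14, 0.0, 1.473]
force: [-0.1, 0.0, 0.0]
width: 0.2
gripper_force: 0.0
```

Call:
play_rows(
  series=[
    [[-0.1, 0, -0.7, 0, 0, 0, 1], [0, 0, -0.7, 0, 0, 0, 1], [0, 0, 0, 0, 0, 0, 1]],
  ],
)

```text
clock: 12.05
eef_pos: [508.1, -32.2, 86.0]
tool_rot: [-3.141, -0.0, 1.473]
force: [-0.4, 0.8, -0.2]
width: 0.0
gripper_force: 0.0
```

Call:
play_rows(
  series=[
    [[0, 0, -0.1, 0, 0, 0, 1], [0, 0, -0.1, 0, 0, 0, 1]],
  ],
)

```text
clock: 12.3
eef_pos: [508.6, -32.4, 84.4]
tool_rot: [3.141, -0.0, 1.473]
force: [-0.3, 0.9, 0.2]
width: 0.1
gripper_force: 0.0
```

Call:
play_rows(
  series=[
    [[0, 0, -0.1, 0, 0, 0, 1], [0, 0, -0.05, 0, 0, 0, 1]],
  ],
)

```text
clock: 12.55
eef_pos: [508.5, -32.3, 83.8]
tool_rot: [3.141, -0.001, 1.473]
force: [-2.3, 0.4, 14.4]
width: -0.1
gripper_force: 7.2
```

Call:
play_rows(
  series=[
    [[0, 0, 0.02, 0, 0, 0, 1], [0, 0, 0, 0, 0, 0, 1]],
  ],
)

```text
clock: 12.8
eef_pos: [508.5, -32.3, 84.0]
tool_rot: [3.141, -0.001, 1.473]
force: [-0.9, -0.5, 9.5]
width: -0.1
gripper_force: 4.8
```

Call:
play_rows(
  series=[
    [[0, 0, -0.01, 0, 0, 0, 1], [0, 0, 0, 0, 0, 0, 1], [0, 0, 0, 0, 0, 0, 1], [0, 0, 0, 0, 0, 0, 1]],
  ],
)

```text
clock: 13.3
eef_pos: [508.5, -32.3, 83.9]
tool_rot: [3.141, -0.001, 1.473]
force: [-3.2, 0.8, 10.0]
width: -0.0
gripper_force: 5.2
```

Call:
play_rows(
  series=[
    [[0, 0, 0.5, 0, 0, 0, 1], [0, 0, 3, 0, 0, 0, 1], [0, 0, 6, 0, 0, 0, 1], [0, 3, 5, 0, 0, 0, 1], [0, 5, 2, 0, 0, 0, 1], [0, 5, 0, 0, 0, 0, 1], [0, 5, 0, 0, 0, 0, 1], [0, 5, 0, 0, 0, 0, 1], [0, 0, 0, 0, 0, 0, 1], [0, 0, 0, 0, 0, 0, 1]],
  ],
)

```text
clock: 14.55
eef_pos: [508.3, 197.1, 247.8]
tool_rot: [-3.141, 0.001, 1.473]
force: [-0.0, -0.7, -0.1]
width: 0.1
gripper_force: 0.0
```

```bash
python3 t.py t3 top; python3 w.py w4 | tail -8
```

```text
14.55 [-0.  -0.7 -0.1]
[145. 189.] 677 [[627.0, 252.0], [697.0, 157.0], [665.0, 133.0], [596.0, 229.0]]
[205. 238.] 488 [[497.0, 71.0], [545.0, 67.0], [538.0, 0.0], [490.0, 4.0]]
[167. 288.] 738 [[394.0, 195.0], [432.0, 79.0], [395.0, 66.0], [357.0, 181.0]]
sticker [229.  239.5] [507.2 -33.7  84. ]
scene 0.8 [648.8 192.2  14. ]
scene 0.75 [398.9 128.   14. ]
top 0.97 [392.8 137.6  14. ]
top 0.73 [506.  -12.1  14. ]
top 0.69 [ 595.2 -171.9   14. ]
14.8 [508.6 196.4 248.1] [3.14142462e+00 1.44172310e-04 1.47089516e+00] -0.15857475966932713 [ 0.1 -0.6  0.7]
cam [518. 277. 390.] [-0.03 -0.32 -0.95]
wedge [[362.0, 127.0], [394.0, 99.0], [462.0, 175.0], [431.0, 203.0]] 4037 [[598.0, 224.0, 19.0], [627.0, 247.0, 18.0], [700.0, 165.0, -1.0], [668.0, 139.0, 4.0]]
wedge [[139.0, 197.0], [169.0, 178.0], [225.0, 265.0], [196.0, 284.0]] 3319 [[362.0, 174.0, 18.0], [390.0, 187.0, 6.0], [430.0, 83.0, -2.0], [395.0, 64.0, 1.0]]
wedge_face 0.92 [184. 235.] [396.9 128.4  14. ]
wedge_face 0.7 [417. 153.] [650.8 193.8  14. ]
```

View pics/t3.png

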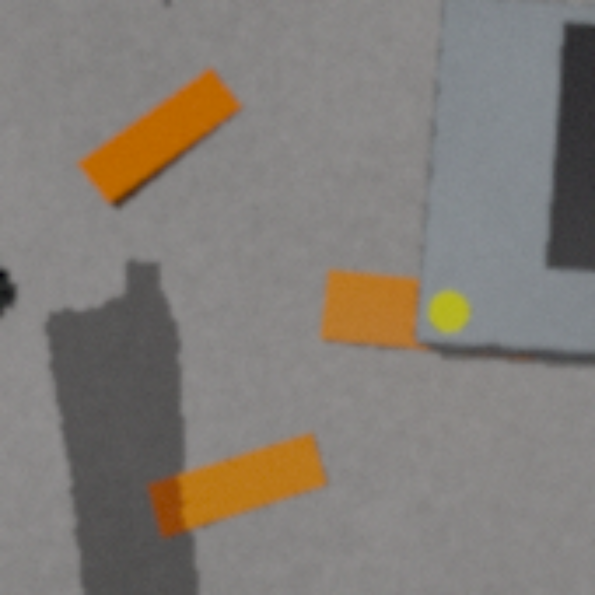

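The picture shows the wedge at (370,310), under the foot and unmoved. The sticker is still at (449,311), the drawer has not shifted and the hand is clear.

```bash
python3 -c "
from cell import workorder; print(workorder.finish_job())"
```

```text
the job is handed in; nothing more can be done
None
```

The large wedge is snug under the short foot, a 10–14 N press on the sticker did not rock the drawer, the hand is clear, and the job was handed in at about 15 s.

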